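# Unpin the parts chest and take its lid off

### The arm

A 7-joint arm with a two-finger parallel gripper is mounted at the origin on the work surface. World frame = base frame: x ahead of the robot, y to its left, z up, the work surface at z = 0. Lengths are in mm, angles in rad, forces in N, time in s.
With the tool pointing down it reaches from about 400 to 850 mm from the base axis. Payload 4.5 kg.
Tool frame: the origin (TCP) lies midway between the tips of the shut fingers; the grasp point (between the pads) lies 19 mm behind it; z points along the fingers, x is the direction in which the jaws open and shut, and the axes are right-handed (so a half turn about z gives the same grasp; the last joint's range is limited). The gripper opens to 88 mm and grips with 3 to 60 N. Pads are 18 mm wide; open, the fingers measure 123 mm over their backs; the gripper's body (75 mm by 187 mm) begins 45 mm behind the grasp point.
Start: joints at [-1.171, 0.689, -0.195, 1.565, 0.157, 0.902, -0.215], TCP at [223.542, 583.68, 238.743] pointing down, gripper open.
Joint ranges: [-3.01, 3.01], [-0.46, 2.08], [-1.47, 1.51], [0.13, 2.56], [-1, 4.14], [0.04, 2.09], [-2.66, 2.66]. Speed limits (rad/s): [2.57, 2.57, 3.14, 3.14, 3.14, 3.14, 3.14].

### API

Orientations are given as [roll, pitch, yaw] about the fixed x, y, z axes, in that order (R = Rz(yaw) Ry(pitch) Rx(roll)).
In Python, from bench import * gives the robot as it stands. The module is installed in compiled form; this text tells all that it offers. Calls block until the motion is done:
- reach(position, orientation): joint-space move of the TCP to a pose.
- move_linear(position, rate=150, frame=None, max_force=None): straight line of the TCP; frame=None keeps the orientation; rate is the mean speed in mm/s. With max_force (N) it stops when the force on the tool has changed by that much, and returns True; else False.
- move_joints(angles): joint-space move.
- set_gripper(opening, effort=None): finger opening in mm; effort is the grip in N (None keeps the last); returns when the fingers have stopped.
- hold(seconds).
- solve_ik(position, orientation): joint angles nearest the present ones, or None.
- capture(name): name is "scene" or "top" or "wrist"; returns (picture, depth): 400x640x3 uint8, red, green, blue; 400x640 float32, mm along the optical axis (not along the pixel's ray), 0 where there is no reading.
- camera_info(name): a dict with "fx", "fy", "cx", "cy" (pixels), "dist" ([k1, k2, p1, p2, k3] as OpenCV has them; the pictures are not rectified), "world_from_camera" (4x4, takes a point from camera to world coordinates); the wrist camera has in their place "tool_from_camera" (4x4, takes a point from camera to tool coordinates, whose origin is the TCP and whose axes are the tool frame's). Camera axes: x right, y down, z forward; pixel columns grow to the right and rows downward; lengths in mm; the calibration is good to about 2 mm. A picture is of the moment at which its call begins: read the wrist's pose just before it. camera_info takes no time and is no camera call.
A pose or a line that the arm cannot do raises Unreachable and nothing moves.
- close_job(): hands the job in, once; it reports no verdict.
Trained networks look in the newest picture that a camera, given by its name, has taken for a name from the list of things; names that differ only in an ending like _2 or _b are one class to them, and where a whole thing is asked for, a point or a joint stands for the part that bears it (a point fixed in the world has none). Each returns a list of dicts, best first, with "p" (0 to 1); they miss things now and then, are a little off and sometimes report something else, mostly with a low value. They report only what shows in the picture. A call takes as long as a camera call. They do not tell look-alikes from the thing itself.
- boxes_of(camera, query): "bbox" ([left, top, right, bottom] as shares, 0 to 1, of the picture: columns of its width, rows of its height, round what is visible of it).
- cut_out(camera, query): "mask" (400x640 bool, what is visible of it) and "bbox" ([left, top, right, bottom] as shares, 0 to 1, of the picture: columns of its width, rows of its height, round what is visible of it).
Readings, each from a call of its own:
- get_time_s(): time.
- get_q(): joint angles.
- get_qvel(): joint speeds.
- get_tau(): joint torques, N m.
- get_eef_pos(): TCP position.
- get_tool_rot(): TCP orientation.
- get_ft_force(): force on the tool from outside, world axes, zero at the start.
- get_torque(): the same for the moment, N m.
- get_finger_gap(): finger opening in mm.
Only numpy, scipy, OpenCV 4.12 (cv2) and the standard library are available. Lean on these libraries where they do the work, as an engineer would, in place of code of your own. Each camera call takes 0.05 s, during which the arm holds its last target.

### The job

Pull the orange-headed retaining pin straight out of the staple on the front of the small green parts chest and put it in the round steel dish, keeping the lid on meanwhile. Then lift the lid straight up off the chest by its black handle and lay it flat, right way up, in the middle of the blue mat without dropping it. Leave the tape roll, the metal housing and the spray can where they are.

Things in the scene. Friction and masses are not known exactly. Their poses are not given: they have to be found in the camera images.
- chest: Green steel chest fixed on the bench, 140 (x) x 180 (y) x 90 mm high, open on top, walls 6 mm; origin at the centre of its underside, z up, front face towards its -x. The staple, an upright steel loop of 6 mm bar, 14 mm wide inside, stands 16 mm before the front face, its top 116 mm above the bench; it comes up through the slot of the lid's hasp plate.
- staple (a point): Middle of the staple's opening, at chest (-86, 0, 102) mm; axes as the chest. The pin runs through it along the chest's x, above the hasp plate, with 3 mm of play each side and 4 mm above. Pulled 45 mm along the chest's -x the pin is clear of it.
- pin_head (a point): Centre of the pin's head: an orange block 24 (x) x 18 (y) x 22 mm (z); from it a steel shaft, 8 mm thick, 58 mm long, points along the pin's +x (82 mm in all, 30 g). At the start at chest (-128, 0, 102) mm, pin's axes about as the chest's, in free air 12 mm before the hasp plate's front edge.
- pin_mid (a point): Middle of the pin's length, 29 mm from the head's centre along the pin's +x; axes as the pin.
- lid_handle (a point): Centre of the black grip bar of the loose lid: 12 (x) x 102 (y) x 14 mm (z), along the lid's y, 28 mm clear above the lid, on posts near its ends (middle 78 mm free). Closed: at chest (0, 0, 133) mm, axes as the chest's. The lid must rise 30 mm straight up to clear staple and rim. Lying on the mat this point is 59 mm above the bench.
- lid: The same lid, about 400 g, balanced near the handle: plate 146 x 186 x 8 mm, origin at the centre of its underside, 43 mm below the handle's centre, z up. A 12 mm deep skirt below it sits in the chest's rim with 3 mm of play; a slotted steel hasp plate sticks out 31 mm at its -x edge, around the staple.
- pin: The same pin; origin and axes as point pin_head.
- dish_floor (a point): Centre of the floor of the round steel parts dish fixed on the bench, 5 mm above the bench; inside 118 mm across, wall 3 mm, rim 22 mm above the bench.
- mat_top (a point): Centre of the top of the blue mat fixed on the bench, 180 (x) x 220 (y) x 4 mm thick.
- tape: Bystander: roll of yellow tape lying flat, 100 mm across, 25 mm high; origin at the centre of its underside.
- housing: Bystander: aluminium housing, block 60 x 50 x 30 mm with a round neck up to 60 mm high; origin at the centre of its underside.
- can: Bystander: upright spray can, 60 mm across, 180 mm high; origin at the centre of its underside.
Mind the look-alikes: they are no part of the job. Of the things that look like the pin, the smaller one is meant. What is shaped like the chest but yellow is not meant.

How it is judged (in metres and radians):
On the way, in this order (a step that is already met when the one before it is completed fails the run):
1. the pin is out of the staple while the lid is still on the chest (distance between pin_head and staple above 0.085 m and distance of lid_handle from where it was at the start of the episode below 0.015 m), for 0.05 s.
2. the pin lies released in the dish while the lid is still on the chest (horizontal distance between pin_mid and dish_floor below 0.045 m and height (world z) of pin_mid below 0.035 m and contact force between pin and the fingers below 0.1 N and linear speed of pin below 0.05 m/s and distance of lid_handle from where it was at the start of the episode below 0.015 m), for 0.2 s.
3. the lid is lifted clear above the chest, about level (height (world z) of lid_handle above 0.163 m and angle between lid's own z axis and vertical below 0.4 rad), for 0.1 s.
At the end, for the whole second after the job is handed in: The lid lies flat (within 0.1 rad) and right way up on the mat, its handle within 45 mm of the mat's centre; the pin lies in the dish, its middle within 45 mm of the dish's centre; both are at rest (horizontal distance between lid_handle and mat_top below 0.045 m and height (world z) of lid_handle between 0.05 and 0.066 m and angle between lid's own z axis and vertical below 0.1 rad and linear speed of lid below 0.02 m/s and horizontal distance between pin_mid and dish_floor below 0.045 m and height (world z) of pin_mid below 0.035 m and linear speed of pin below 0.03 m/s); the robot touches nothing.
It fails at once if a bystander (tape roll, housing or can) is shifted by more than 25 mm (distance of any of tape, housing, can from where it was at the start of the episode above 0.025 m).
It fails at once if the lid is dropped (faster than 0.7 m/s close above the bench) (height (world z) of lid_handle below 0.12 m and linear speed of lid above 0.7 m/s).
It also fails if it takes over 70 s, if anything falls off the work surface, if the arm or the gripper's body presses on something with over 40 N, if the wrist force passes 120 N, or if a joint passes its speed limit or range.

## Working session

There is one attempt and no reset: what is moved stays moved. The work goes in short steps, each a Python script; the robot and the scene stay as the last script left them, time stands still between calls to the robot, and variables do not carry over. Pictures are saved under pics/ and viewed, and the job is handed in when it is done.

```bash
mkdir -p pics
python3 - <<'E'
from bench import *
import cv2,numpy as np
for n in ["scene","top"]:
    p,d=capture(n); cv2.imwrite(f"pics/{n}0.png",p[:,:,::-1]); np.save(f"pics/{n}0.npy",d)
    i=camera_info(n); print(n,i["fx"],i["fy"],i["cx"],i["cy"],i["dist"]); print(np.round(i["world_from_camera"],3))
    for q in ["chest","pin","lid","dish_floor","mat_top","tape","housing","can"]:
        for f in boxes_of(n,q)[:4]: print(q,round(f["p"],2),np.round(np.array(f["bbox"])*[640,400,640,400]))
print(get_eef_pos(),get_tool_rot(),get_time_s(),get_finger_gap())
print(camera_info("wrist"))
E
```

```text
scene 516.9428709060666 516.9428709060666 319.5102489365011 196.6421782677677 [0.00897392 0.         0.         0.         0.        ]
[[-7.890000e-01  5.120000e-01 -3.410000e-01  1.027792e+03]
 [ 6.150000e-01  6.540000e-01 -4.400000e-01  6.701900e+02]
 [-2.000000e-03 -5.570000e-01 -8.310000e-01  1.403070e+03]
 [ 0.000000e+00  0.000000e+00  0.000000e+00  1.000000e+00]]
chest 0.78 [296. 115. 361. 181.]
chest 0.66 [286. 263. 358. 327.]
pin 0.72 [400. 243. 440. 264.]
pin 0.67 [336. 253. 367. 273.]
lid 0.67 [288. 244. 359. 317.]
dish_floor 0.74 [206. 167. 285. 236.]
dish_floor 0.57 [230. 118. 248. 143.]
dish_floor 0.55 [330. 197. 365. 238.]
mat_top 0.67 [208. 167. 280. 239.]
tape 0.77 [362. 336. 404. 379.]
tape 0.56 [210. 165. 282. 237.]
housing 0.81 [229. 117. 244. 143.]
can 0.91 [412. 289. 447. 334.]
top 459.6892012463192 459.6892012463192 321.78909931356486 194.1079542712627 [-0.10761452  0.          0.          0.          0.        ]
[[ 2.500000e-02 -9.940000e-01  1.050000e-01  3.532760e+02]
 [-1.000000e+00 -2.300000e-02  1.500000e-02 -5.624000e+00]
 [-1.200000e-02 -1.050000e-01 -9.
[... 413 characters left out ...]
2. 215.]
can 0.71 [185. 192. 215. 213.]
[223.55305148 583.69827636 238.77702538] [-3.14157703e+00 -1.65432889e-04  1.20500349e+00] 0.9 88.1701562097515
{'fx': 318.56878156984055, 'fy': 318.56878156984055, 'cx': 307.71476893955565, 'cy': 197.03324488790625, 'dist': array([-0.05207282,  0.        ,  0.        ,  0.        ,  0.        ]), 'tool_from_camera': array([[ 9.99998395e-01,  1.28121517e-03, -1.25264122e-03,
         2.06073716e-01],
       [-8.16724909e-04,  9.48161268e-01,  3.17788519e-01,
        -8.24532847e+01],
       [ 1.59486136e-03, -3.17786986e-01,  9.48160792e-01,
        -1.45498667e+02],
       [ 0.00000000e+00,  0.00000000e+00,  0.00000000e+00,
         1.00000000e+00]])}
```

View pics/scene0.png

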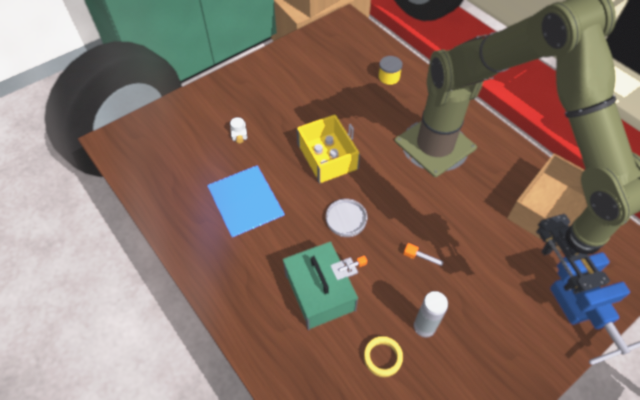

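View pics/top0.png

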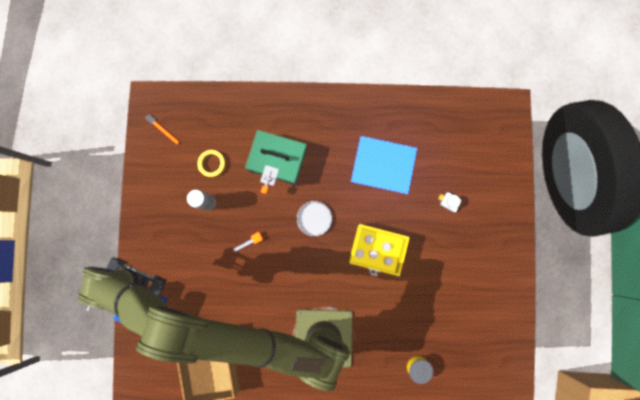

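The two views agree. In the top view, the green chest is at (276,157) with the orange pin head at (267,188). The dish is at (315,218), the mat at (384,165), and the loose larger pin at (250,240) is a look-alike. The can is at (200,200), the tape at (211,163) and the housing at (450,202). Next I'll localise them.

```bash
cat > h.py <<'E'
from bench import *
import cv2,numpy as np
from scipy.spatial.transform import Rotation as Ro
def cloud(n,p,d,T=None):
    i=camera_info(n); K=np.array([[i["fx"],0,i["cx"]],[0,i["fy"],i["cy"]],[0,0,1]])
    v,u=np.mgrid[0:400,0:640]
    uv=cv2.undistortPoints(np.stack([u,v],-1).reshape(-1,1,2).astype(float),K,np.array(i["dist"],float)).reshape(400,640,2)
    P=np.dstack([uv*d[...,None],d])
    T=i["world_from_camera"] if T is None else T
    return P@T[:3,:3].T+T[:3,3]
def wrist(name):
    pos=np.array(get_eef_pos()); R=Ro.from_euler('xyz',get_tool_rot()).as_matrix()
    p,d=capture("wrist"); cv2.imwrite(f"pics/{name}.png",p[:,:,::-1])
    M=np.eye(4);M[:3,:3]=R;M[:3,3]=pos
    return p,d,cloud("wrist",p,d,M@camera_info("wrist")["tool_from_camera"])
def hsv(p): return cv2.cvtColor(p,cv2.COLOR_RGB2HSV)
def rect(P):
    (c,s,a)=cv2.minAreaRect(P[:,:2].astype(np.float32)); return np.round(c,1),np.round(s,1),round(a,1)
E
python3 - <<'E'
from h import *
for n in ["scene","top"]:
    p=cv2.imread(f"pics/{n}0.png")[:,:,::-1].copy(); d=np.load(f"pics/{n}0.npy"); W=cloud(n,p,d); H=hsv(p)
    v,u=np.mgrid[0:400,0:640]
    def rep(nm,box,m):
        b=(u>=box[0])&(u<=box[2])&(v>=box[1])&(v<=box[3])&m&(d>0)
        P=W[b]; print(n,nm,b.sum(),rect(P),"z pct",np.round(np.percentile(P[:,2],[5,50,95]),1),"med",np.round(np.median(P,0),1)); return P
    h,s,val=H[...,0],H[...,1],H[...,2]
    S=n=="scene"
    print("bench z",np.median(W[(h<12)&(s>120)&(d>0)][:,2]))
    g=(h>60)&(h<90)&(s>90)
    rep("lid",[280,240,365,335] if S else [240,125,310,190],g&(W[...,2]>85))
    rep("handle",[280,240,365,335] if S else [240,125,310,190],(W[...,2]>122))
    rep("pinhead",[355,250,372,270] if S else [255,178,275,197],(h<15)&(s>180)&(W[...,2]>70))
    rep("mat",[200,160,290,240] if S else [345,130,425,200],(h>95)&(h<120)&(s>120))
    rep("dish",[320,195,370,240] if S else [292,196,336,242],(s<60)&(W[...,2]>-5))
    rep("tape",[360,333,406,381] if S else [195,147,230,182],(h>22)&(h<35)&(s>130))
    rep("can",[408,285,450,340] if S else [180,185,218,215],(s<60)&(W[...,2]>150))
    rep("housing",[226,114,250,146] if S else [430,190,465,217],(s<60)&(W[...,2]>10))
E
```

```text
bench z 0.03708780180340909
scene lid 2798 (array([659.7, 190. ]), array([186.6, 143.6]), 74.8) z pct [ 93.6  98.3 103. ] med [670.8 195.1  98.3]
scene handle 192 (array([658. , 189.7]), array([104.8,  12.8]), 74.8) z pct [129.2 139.5 144. ] med [659.8 191.5 139.5]
scene pinhead 29 (array([534.3, 223.4]), array([19.1, 24.4]), 76.0) z pct [ 95.4 108.6 116.2] med [535.2 228.6 108.6]
scene mat 3056 (array([ 650.9, -213.5]), array([224.8, 178.3]), 79.2) z pct [-0.7  4.5  9.8] med [ 653.6 -208.     4.5]
scene dish 1291 (array([434.1,  38.8]), array([145.2, 135.2]), 30.8) z pct [-0.5  6.1 22.8] med [436.5  43.    6.1]
scene tape 168 (array([640.6, 443.1]), array([99.7, 97.3]), 4.0) z pct [ 4.9 21.9 29.9] med [638.5 443.5  21.9]
scene can 495 (array([493.3, 450.7]), array([57.7, 57. ]), 52.5) z pct [157.8 179.  183.9] med [498. 453. 179.]
scene housing 259 (array([ 512.8, -461.4]), array([67.8, 49.9]), 62.9) z pct [18.8 43.8 64.2] med [ 515.7 -451.1   43.8]
bench z 0.36782699684931686
top lid 1748 (array([658.6, 188.9]), array([183. , 147.6]), 74.9) z pct [ 92.3  98.9 106.2] med [661.  180.5  98.9]
top handle 114 (array([658.6, 191.4]), array([102.4,  12.8]), 74.7) z pct [129.9 139.4 145.3] med [658.  190.6 139.4]
top pinhead 12 (array([534.7, 223.9]), array([17.3, 23.6]), 78.3) z pct [ 93.7 109.9 112.8] med [526.2 221.2 109.9]
top mat 2671 (array([ 653.8, -213.7]), array([220.6, 181.7]), 79.7) z pct [-2.3  4.5 11.7] med [ 652.9 -213.6    4.5]
top dish 989 (array([444.2,  45. ]), array([128.8, 132.1]), 1.5) z pct [-1.3  5.8 22.3] med [442.7  45.9   5.8]
top tape 176 (array([643.5, 448. ]), array([110.8, 100.6]), 48.5) z pct [-1.3 22.1 31.2] med [642.9 446.7  22.1]
top can 249 (array([491.7, 448.6]), array([54.8, 57.4]), 80.3) z pct [160.6 179.7 185.8] med [490.5 446.2 179.7]
top housing 235 (array([ 512.6, -463.3]), array([69.3, 52.2]), 62.7) z pct [19.2 47.1 65.1] med [ 511.3 -455.1   47.1]
```

Run:
```python
from h import *
p=np.array(get_eef_pos()); move_linear([p[0],p[1],300.])
yaw=np.deg2rad(74.8)
ax=np.array([np.cos(yaw-np.pi/2),np.sin(yaw-np.pi/2)])
t=np.array([535,223.9])-ax*10
reach([t[0],t[1],190.],[np.pi,0,yaw]); print(get_eef_pos(),get_q())
p,d,W=wrist("w1"); np.save("pics/w1.npy",W)
H=hsv(p);m=(H[...,0]<15)&(H[...,1]>180)&(W[...,2]>80)&(d>0)
print(m.sum(),rect(W[m]),np.percentile(W[m][:,2],[5,50,95]))
t=m&(W[...,2]>108); print("top",t.sum(),rect(W[t]))
h=(W[...,2]>132)&(d>0)&(W[...,0]>600); print("handle",h.sum(), rect(W[h]) if h.sum() else 0)
print(get_time_s())
```

```text
[524.91815125 228.41201581 190.26612806] [-0.34804432  0.68658437 -0.240868    1.77648858  0.2336176   0.70542329
  0.59308585]
220 (array([529.9, 218.5]), array([13.8, 26.4]), 36.7) [ 93.61515752 104.50572845 111.66269319]
top 75 (array([530., 218.]), array([12.7, 26.3]), 40.5)
handle 2081 (array([658.2, 188.3]), array([101.8,  13.9]), 75.1)
3.2583
```

View pics/w1.png

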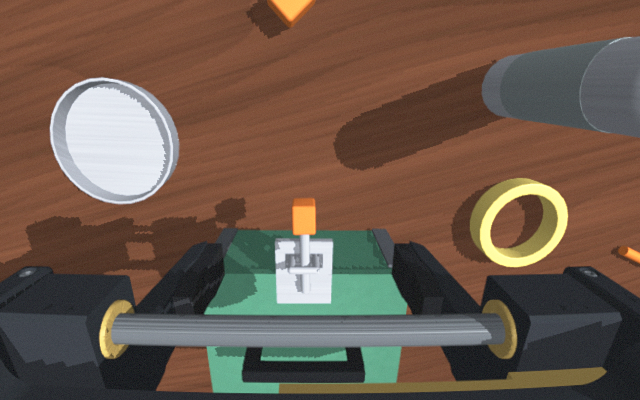

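The wrist view shows the pin head at (304,216), its shaft through the staple at (305,262), the dish at (115,140), and the tape and can to the right. My orange mask was too tight, so I'll loosen it.

Run:
```python
from h import *
p=cv2.imread("pics/w1.png")[:,:,::-1].copy(); W=np.load("pics/w1.npy");H=hsv(p)
v,u=np.mgrid[0:400,0:640]
m=(u>280)&(u<330)&(v>190)&(v<245)&(H[...,0]<25)&(H[...,1]>150)&(p[...,0]>150)&(W[...,2]>80)
c=lambda q:(np.round(np.array([[np.cos(.2653),-np.sin(.2653)],[np.sin(.2653),np.cos(.2653)]])@(q[:2]-[658.5,190]),1))
print(m.sum(),rect(W[m]),c(rect(W[m])[0]),np.percentile(W[m][:,2],[2,50,98]))
t=m&(W[...,2]>109);print(t.sum(),rect(W[t]),c(np.array(rect(W[t])[0])))
g=(u>200)&(u<410)&(v>225)&(H[...,0]>60)&(H[...,0]<90)&(H[...,1]>80)&(W[...,2]>92)&(W[...,2]<104)
print("lid",rect(W[g]))
sh=(u>295)&(u<315)&(v>238)&(v<300)&(H[...,1]<60)&(W[...,2]>103);P=W[sh];print("shaft",len(P),np.median(P,0),rect(P))
# dish rim
r=(u<190)&(v<210)&(H[...,1]<70)&(W[...,2]>18)&(W[...,2]<26);P=W[r];A=np.c_[2*P[:,:2],np.ones(len(P))];s=np.linalg.lstsq(A,(P[:,:2]**2).sum(1),rcond=None)[0]
print("dish",s[:2],np.sqrt(s[2]+s[0]**2+s[1]**2),len(P))
```

```text
801 (array([495.7, 232.9]), array([ 17.1, 106. ]), 74.5) [-168.4   -1.3] [ 94.07874615 111.24657578 112.86443499]
645 (array([495.5, 232.2]), array([ 17. , 106.1]), 75.4) [-168.4   -2. ]
lid (array([656.2, 189. ]), array([185.9, 143.3]), 74.9)
shaft 570 [574.73496841 212.35254562 105.22823052] (array([524.7, 229.1]), array([ 14.6, 163.7]), 72.0)
dish [441.11339799  46.01026323] 61.925445695695636 1575
```

Run:
```python
from h import *
p=cv2.imread("pics/w1.png")[:,:,::-1].copy(); W=np.load("pics/w1.npy");H=hsv(p)
v,u=np.mgrid[0:400,0:640]
a=np.deg2rad(-15.1);R=np.array([[np.cos(a),-np.sin(a)],[np.sin(a),np.cos(a)]])
m=(u>280)&(u<330)&(v>190)&(v<245)&(H[...,0]<25)&(H[...,1]>150)&(p[...,0]>150)&(W[...,2]>109)&(W[...,2]<116)
L=W[m][:,:2]@R
pc=np.percentile(L,[1,5,50,95,99],axis=0);print(np.round(pc,1)); print("centre world",R@((pc[1]+pc[3])/2), R@pc[2])
sh=(u>295)&(u<315)&(v>238)&(v<300)&(H[...,1]<60)&(W[...,2]>103)&(W[...,2]<109);L=W[sh][:,:2]@R;print("shaft",np.percentile(L,[5,50,95],axis=0))
```

```text
[[447.6 345.2]
 [448.2 346.1]
 [458.3 353.7]
 [468.8 361.3]
 [470.2 362.1]]
centre world [534.80158139 222.04755477] [534.5741256  222.10737692]
shaft [[479.56283128 351.38200541]
 [498.57176701 355.0651381 ]
 [526.18564968 358.44848554]]
```

Run:
```python
from h import *
yaw=np.deg2rad(74.9); a=yaw-np.pi/2; ax=np.array([np.cos(a),np.sin(a)])
g=np.array([534.8,222.6]); o=[np.pi,0,yaw]
set_gripper(50)
reach([g[0],g[1],140.],o)
print(move_linear([g[0],g[1],86.],rate=80,max_force=10),get_eef_pos())
set_gripper(0,effort=15); print("gap",get_finger_gap(),"F",get_ft_force())
q=g-ax*70
print(move_linear([q[0],q[1],86.],rate=60,max_force=15),get_eef_pos(),get_finger_gap(),get_ft_force())
move_linear([q[0],q[1],150.])
wrist("w2"); p,d=capture("scene"); cv2.imwrite("pics/s2.png",p[90:340,180:480,::-1].repeat(2,0).repeat(2,1)); print(get_finger_gap(),get_time_s())
```

```text
False [535.06981977 222.82147279  86.2778264 ]
gap 17.90462237326796 F [-0.63537077  0.91415978  1.52131723]
False [467.72406548 240.65640407  85.99599407] 17.42985560137117 [ 0.07671183  0.14870586 -0.73874107]
17.74542937454811 7.6833
```

View pics/w2.png

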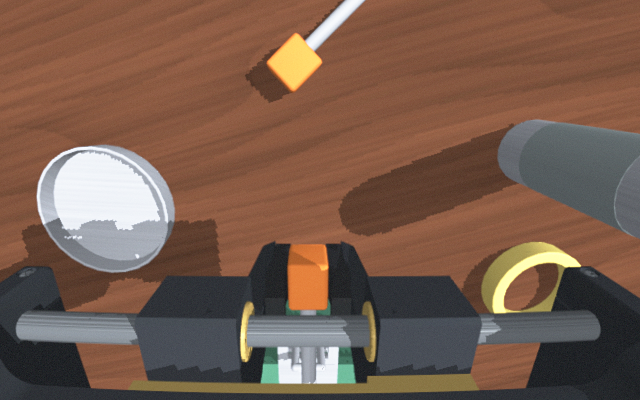

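View pics/s2.png

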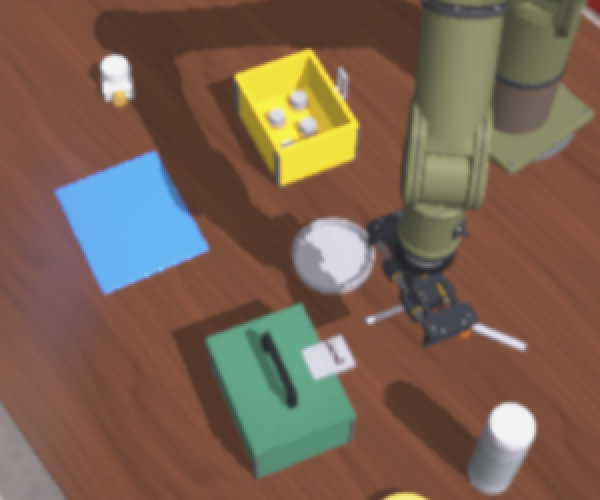

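Pin is out and gripped (head at (308,275) in the wrist view), and the lid is still on. Next is the dish.

Run:
```python
from h import *
yaw=np.deg2rad(74.9); o=[np.pi,0,yaw]
g=[415.,52.8]
reach([*g,120.],o); print(get_eef_pos(),get_q(),get_finger_gap())
print(move_linear([*g,10.],rate=60,max_force=6),get_eef_pos())
hold(0.2); set_gripper(34); hold(0.3)
move_linear([*g,150.],rate=150)
p,d,W=wrist("w3"); hold(0.1); print(get_time_s())
np.save("pics/w3.npy",W)
p,d=capture("top"); cv2.imwrite("pics/t3.png",p[100:300,160:480,::-1].repeat(2,0).repeat(2,1))
```

```text
[416.37966508  54.51771474 119.94220752] [-0.15850796  0.67838876 -0.12750953  2.27555983  0.396336    0.20475692
  0.66201702] 17.867007917482617Traceback (most recent call last):
  File "<stdin>", line 5, in <module>
bench.Unreachable: the arm cannot follow that straight line within its joint ranges
```

Run:
```python
from h import *
D=np.array([441.5,45.7])
q0=np.array(get_q());print(get_time_s())
for dy in range(-180,181,15):
    y=np.deg2rad(74.9+dy);ax=np.array([np.cos(y-np.pi/2),np.sin(y-np.pi/2)]);g=D-29*ax
    a=[solve_ik([*g,z],[np.pi,0,y]) for z in (120.,10.)]
    print(dy,np.round(g),[None if b is None else np.round(b,2) for b in a])
```

```text
8.4917
-180 [469.  38.] [array([-0.48,  0.78,  0.5 ,  2.15, -0.91,  0.44, -1.08]), array([-0.19,  0.94,  0.02,  2.16, -0.3 ,  0.04, -1.71])]
-165 [470.  46.] [array([-0.47,  0.77,  0.46,  2.14, -0.86,  0.42, -0.89]), array([-0.24,  0.94,  0.08,  2.16, -0.97,  0.07, -0.8 ])]
-150 [470.  53.] [array([-0.45,  0.75,  0.39,  2.14, -0.76,  0.39, -0.74]), array([-0.25,  0.94,  0.06,  2.16, -0.84,  0.06, -0.68])]
-135 [467.  60.] [array([-0.42,  0.74,  0.32,  2.14, -0.66,  0.36, -0.6 ]), array([-0.25,  0.94,  0.04,  2.16, -0.71,  0.05, -0.57])]
-120 [462.  66.] [array([-0.4 ,  0.73,  0.26,  2.15, -0.56,  0.33, -0.46]), array([-0.12,  0.94, -0.19,  2.17,  1.29,  0.16, -2.31])]
-105 [456.  71.] [array([-0.37,  0.72,  0.2 ,  2.17, -0.45,  0.3 , -0.32]), array([-0.13,  0.94, -0.19,  2.18,  1.38,  0.16, -2.15])]
-90 [449.  74.] [array([-0.35,  0.71,  0.14,  2.18, -0.34,  0.27, -0.18]), array([ 0.4 ,  1.3 , -1.26,  2.17,  1.52,  1.16, -1.98])]
-75 [442.  75.] [array([-0.32,  0.7 ,  0.08,  2.2 , -0.22,  0.25, -0.05]), array([ 0.4 ,  1.3 , -1.26,  2.2 ,  1.52,  1.16, -1.75])]
-60 [434.  74.] [array(
[... 1529 characters left out ...]
0.16,  2.24,  1.79,  0.14,  1.21])]
120 [449.  18.] [array([ 0.3 ,  0.78, -0.73,  2.17,  1.02,  0.58,  2.2 ]), array([ 0.03,  0.94, -0.27,  2.22,  1.57,  0.22,  1.7 ])]
135 [456.  21.] [array([ 0.33,  0.81, -0.8 ,  2.15,  1.04,  0.64,  2.44]), array([ 0.12,  0.96, -0.44,  2.19,  1.48,  0.36,  2.05])]
150 [462.  25.] [array([ 0.52,  1.03, -1.26,  2.12,  1.21,  1.05,  2.51]), array([ 0.19,  0.99, -0.56,  2.17,  1.45,  0.46,  2.35])]
165 [467.  31.] [array([-0.43,  0.76,  0.43,  2.15, -0.84,  0.4 , -1.4 ]), array([ 0.18,  0.99, -0.58,  2.15,  1.42,  0.48,  2.63])]
180 [469.  38.] [array([-0.48,  0.78,  0.5 ,  2.15, -0.91,  0.44, -1.08]), array([-0.19,  0.94,  0.02,  2.16, -0.3 ,  0.04, -1.71])]
```

Run:
```python
from h import *
D=np.array([441.5,45.7]); y=np.deg2rad(74.9+135);ax=np.array([np.cos(y-np.pi/2),np.sin(y-np.pi/2)]);g=D-28.5*ax
y=(y+np.pi)%(2*np.pi)-np.pi
o=[np.pi,0,y]
reach([*g,130.],o); hold(0.1); print(get_eef_pos(),get_q(),get_finger_gap())
print(move_linear([*g,11.],rate=60,max_force=6),get_eef_pos(),get_ft_force())
hold(0.2); set_gripper(36); hold(0.3)
move_linear([*g,150.],rate=150)
p,d,W=wrist("w3"); hold(0.1); print(get_time_s())
np.save("pics/w3.npy",W)
p,d=capture("scene"); cv2.imwrite("pics/s3.png",p[90:340,180:480,::-1].repeat(2,0).repeat(2,1))
```

```text
[455.68500469  21.37971617 129.99945606] [ 0.34426361  0.79238978 -0.81623745  2.14303632  1.00945913  0.65969433
  2.46772415] 17.925491604487544
False [455.85586502  21.0116013   11.22422299] [-0.0704234  -0.29234379 -0.56117812]
14.4917
```

View pics/w3.png

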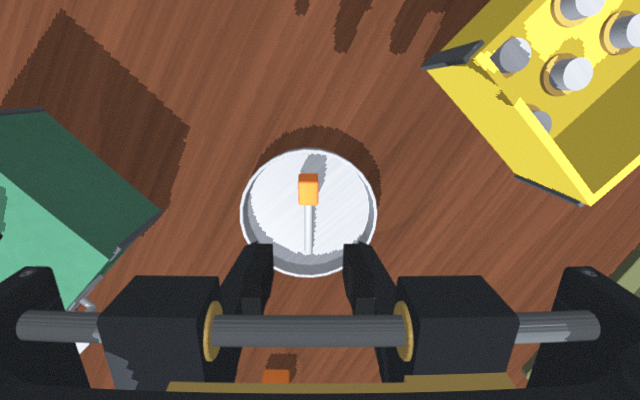

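View pics/s3.png

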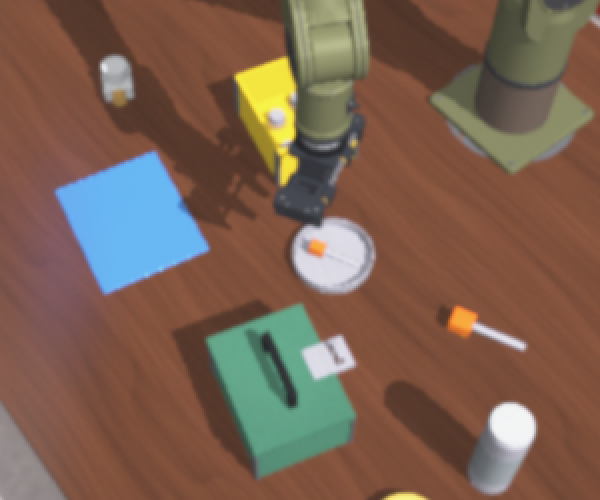

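Pin lies flat near the dish centre (wrist view, (308,210)), and the lid is still seated. Now I'll check reach for the lid.

Run:
```python
from h import *
for y in (-15.1,164.9,-10.6,169.4):
  for pt in ([658.3,189.6],[652.5,-213.6]):
    print(y,pt,[None if b is None else np.round(b,2) for b in (solve_ik([*pt,z],[np.pi,0,np.deg2rad(y)]) for z in (220.,114.,40.))])
```

```text
-15.1 [658.3, 189.6] [array([-0.79,  1.03,  1.09,  1.42, -0.93,  1.25,  0.12]), array([-0.73,  1.09,  0.87,  1.49, -0.93,  1.01,  0.13]), array([-0.65,  1.13,  0.65,  1.51, -0.86,  0.81,  0.08])]
-15.1 [652.5, -213.6] [array([-0.19,  1.04,  1.09,  1.41, -0.93,  1.25,  0.72]), array([-0.13,  1.09,  0.87,  1.49, -0.93,  1.01,  0.72]), array([-0.06,  1.13,  0.65,  1.5 , -0.86,  0.81,  0.67])]
164.9 [658.3, 189.6] [array([-0.04,  0.85, -0.64,  1.37,  0.53,  1.09,  2.11]), array([-0.04,  0.98, -0.63,  1.45,  0.66,  0.93,  2.01]), array([-0.05,  1.08, -0.61,  1.47,  0.75,  0.83,  1.95])]
164.9 [652.5, -213.6] [array([ 0.61,  0.89, -0.78,  1.36,  0.64,  1.15,  2.64]), array([ 0.58,  1.  , -0.69,  1.44,  0.71,  0.96,  2.58]), array([ 0.55,  1.09, -0.63,  1.47,  0.77,  0.85,  2.53])]
-10.6 [658.3, 189.6] [array([-0.79,  1.03,  1.09,  1.42, -0.93,  1.25,  0.2 ]), array([-0.73,  1.09,  0.87,  1.49, -0.93,  1.01,  0.21]), array([-0.65,  1.13,  0.65,  1.51, -0.86,  0.81,  0.15])]
-10.6 [652.5, -213.6] [array([-0.13,  0.95,  0.87,  1.41, -0.76,  1.14,  0.67]), array([-0.13,  1.09,  0.87,  1.49, -0.93,  1.01,  0.8 ]), array([-0.06,  1.13,  0.65,  1.5 , -0.86,  0.81,  0.75])]
169.4 [658.3, 189.6] [array([-0.03,  0.86, -0.66,  1.37,  0.55,  1.1 ,  2.18]), array([-0.03,  0.99, -0.65,  1.45,  0.68,  0.94,  2.08]), array([-0.04,  1.08, -0.62,  1.47,  0.77,  0.84,  2.01])]
169.4 [652.5, -213.6] [array([ 0.7 ,  0.97, -1.04,  1.35,  0.84,  1.28,  2.58]), array([ 0.6 ,  1.01, -0.74,  1.44,  0.76,  0.99,  2.62]), array([ 0.57,  1.1 , -0.66,  1.46,  0.8 ,  0.86,  2.59])]
```

Run:
```python
from h import *
p=np.array(get_eef_pos()); move_linear([p[0],p[1],260.])
y=np.deg2rad(-15.1);o=[np.pi,0,y];g=[658.3,189.6]
reach([*g,220.],o); print(get_eef_pos(),get_q()); set_gripper(44)
print(move_linear([*g,114.],rate=100,max_force=10),get_eef_pos())
wrist("w4a")
set_gripper(0,effort=45); print("gap",get_finger_gap(),"F",get_ft_force(),get_time_s())
wrist("w4")
```

```text
[657.79585745 188.72565327 219.37504854] [-0.78674651  1.03464738  1.08517512  1.41688732 -0.92974847  1.24840227
  0.12121307]
False [658.80585388 189.48959806 114.75031118]
gap 11.237322191861121 F [ 0.88795889  0.08820702 -0.23401731] 19.7667
```

View pics/w4.png

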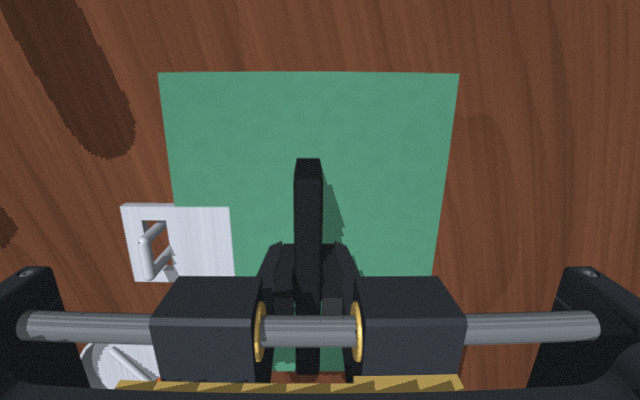

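The handle bar is gripped squarely along (308,170–370), and the staple at (152,250) is empty. I'll lift straight up, then carry the lid to the mat.

Run:
```python
from h import *
p=np.array(get_eef_pos())
print(move_linear([p[0],p[1],180.],rate=60,max_force=20),get_ft_force(),get_eef_pos(),get_finger_gap())
hold(0.2); move_linear([p[0],p[1],215.],rate=100)
wrist("w5"); q,d=capture("scene"); cv2.imwrite("pics/s5.png",q[90:340,180:480,::-1].repeat(2,0).repeat(2,1)); print(get_time_s(),get_ft_force(),get_torque())
```

```text
False [-0.10226978  0.03438852 -4.23334744] [658.2057007  189.64149321 179.44473558] 10.681474336416914
21.8667 [ 0.1458154  -0.04107691 -4.05906107] [-0.00366711  0.11162647  0.01998782]
```

View pics/s5.png

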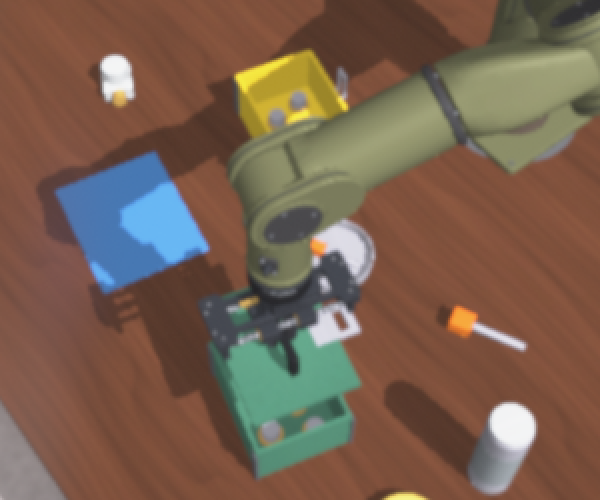

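The lid is held level above the open chest (scene view, about (285,340)). Carrying it over.

Run:
```python
from h import *
m=[652.5,-213.6]
move_linear([*m,215.],rate=180); print(get_eef_pos(),get_finger_gap(),get_time_s())
hold(0.2)
move_linear([*m,80.],rate=100); hold(0.3)
print(get_ft_force())
print(move_linear([*m,37.],rate=25,max_force=3),get_eef_pos(),get_ft_force(),get_time_s())
wrist("w6")
```

```text
[ 652.79157744 -212.50920606  214.88074792] 11.170735887467613 24.2583
[ 0.23062309 -0.40021281 -3.94265517]
True [ 652.46514791 -213.57937995   40.05391073] [-0.1345378  -0.00911502  6.77488368] 27.6917
```

View pics/w6.png

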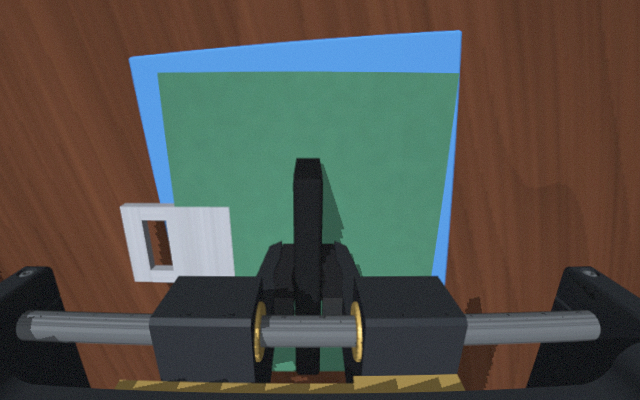

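Contact came at TCP z = 40, as expected, and the lid covers the mat. I'll release and check.

Run:
```python
from h import *
set_gripper(36); hold(0.2); p=np.array(get_eef_pos())
move_linear([p[0],p[1],230.],rate=100)
move_linear([p[0]-60,p[1]-100,290.],rate=150); hold(0.2)
P=cv2
for n in ("top","scene"):
    q,d=capture(n); W=cloud(n,q,d);H=hsv(q); cv2.imwrite(f"pics/{n}9.png",q[80:330,120:500,::-1].repeat(2,0).repeat(2,1))
    near=(np.hypot(W[...,0]-652,W[...,1]+213)<130)&(d>0)
    g=near&(H[...,0]>60)&(H[...,0]<90)&(H[...,1]>90)&(W[...,2]<40)
    h=near&(W[...,2]>48)&(W[...,2]<75)
    A=np.c_[W[g][:,:2],np.ones(g.sum())];f=np.linalg.lstsq(A,W[g][:,2],rcond=None)[0] if g.any() else 0
    print(n,g.sum(),rect(W[g]),np.median(W[g][:,2]),"slope",f,"handle",h.sum(),rect(W[h]),np.median(W[h][:,2]))
    o=(np.hypot(W[...,0]-441.5,W[...,1]-45.7)<62)&(H[...,0]<15)&(H[...,1]>120)&(W[...,2]>5); print("pin head",o.sum(),np.median(W[o],0))
print(get_time_s(),get_ft_force())
```

```text
top 884 (array([ 655.2, -210. ]), array([173. , 141.8]), 75.5) 24.81753314144271 slope [-3.43559455e-03 -1.74916430e-03  2.66620649e+01] handle 74 (array([ 655.4, -202.7]), array([80.9, 13.7]), 74.9) 65.51646620644306
pin head 0 [nan nan nan]
scene 1726 (array([ 651.6, -212.7]), array([187.3, 141.9]), 74.7) 24.323932265835538 slope [-1.97674903e-03  3.52591686e-03  2.63756876e+01] handle 122 (array([ 651.4, -212.2]), array([105.7,  12.5]), 74.7) 65.51273191882649
pin head 19 [459.52025475  25.68255038  20.17096824]
31.875 [-0.63973518 -0.94404314  0.03180491]
  return _methods._mean(a, axis=axis, dtype=dtype,
  ret = um.true_divide(
```

```bash
sleep 0
```

```text
(no output)
```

View pics/scene9.png

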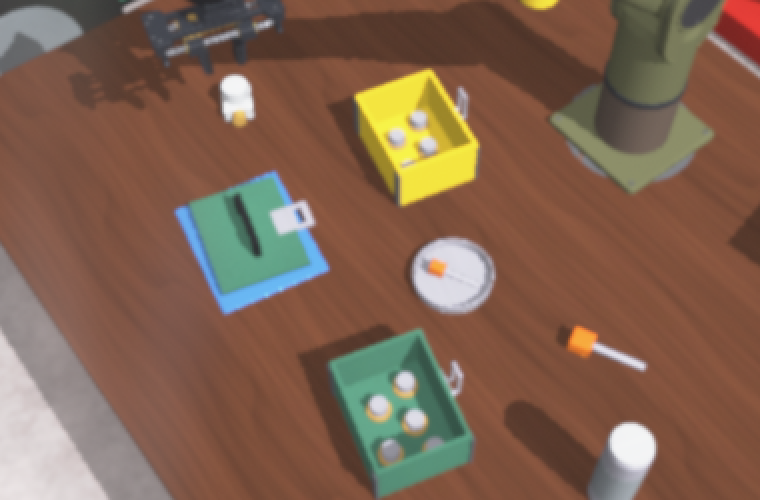

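The lid lies flat on the mat (scene crop, (248,230)), the pin is in the dish at (450,272), and the robot is clear of everything. Handing in.

```bash
python3 -c "
from h import *
print(get_qvel().round(3) if hasattr(get_qvel(),'round') else get_qvel()); close_job()"
```

```text
[ 0.006 -0.002  0.003  0.     0.001 -0.001  0.001]
the job is handed in; nothing more can be done
```

I pulled the pin straight out and laid it in the dish while the lid stayed on. Then I lifted the lid straight up and set it flat and right way up on the mat. I handed the job in at about 32 s of the 70 s allowed.

**Last checks:**
- **Lid:** In the scene camera the handle is at (651, -212) mm, about 2 mm from the mat's measured centre. Its top surface reads 65.5 mm, as expected for a lid lying on the mat, and the fitted slope is under 0.004 rad.
- **Pin:** In the scene camera its head is at about (460, 26) mm, so its middle is within a few millimetres of the dish's centre.
- **Bystanders:** The robot never came near the tape, housing or can. I did not re-measure them at the end; the last scene picture shows the housing and can standing, with the tape outside the crop I viewed.

**Problems and disagreements:**
- My first approach to the dish was too close to the base and was refused as unreachable. I turned the pin 135° and placed it from there.
- The last top-camera picture gave no reading for the pin and put the handle about 10 mm further along its length, seeing only 81 mm of the 102 mm bar. I relied on the scene camera for both.

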